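# Change the bench supply over at two rotary isolators

## Task

Change the bench over to its standby supply: turn the isolator that is on fully off, and only then turn the other isolator fully on. The small amber bottle stands in the swing of that second handle: before turning it, lift the bottle out of the way and stand it upright in the free half of the metal spill tray. Do not push the bottle with the handle, do not tip it, and leave everything else on the bench where it is.

Things in the scene. Friction and masses are not known exactly. Their poses are not given: they have to be found in the camera images.
- isolator_1: The isolator that is on at first: fixed square grey box, white lid, 70 x 70 x 42 mm high; origin at the centre of its underside, z up; two black glands stick out 10 mm on its -x side. A black lever on top turns about the vertical through the origin (hub 26 mm wide). Off: the lever points along the box's own +y, across the line of the glands. On: along its own +x, away from the glands.
- isolator_2: The isolator that is off at first; same as isolator_1 in every way (frame, lever, directions). Which of the two places each one stands in varies.
- isolator_1_lever (a joint): Angle of isolator_1's lever: 0 off (along the box's +y), 1.571 on (along its +x); grows clockwise seen from above; solid stop at both ends. A spring detent pulls it to the nearer end from either side of the middle (0.785); about 3 N at 65 mm from the axis turns it.
- isolator_2_lever (a joint): the same for isolator_2's lever.
- isolator_1_grip (a point): Point on the centre line of isolator_1's lever, 65 mm from its axis, 55 mm above the bench; moves with the lever. The lever is a bar 14 mm wide, its underside 48 mm and its top 62 mm above the bench, ending 85 mm from the axis.
- isolator_2_grip (a point): the same for isolator_2's lever.
- amber_bottle: small brown bottle, body 48 mm in diameter and 86 mm high, cap 31 mm in diameter from 86 to 100 mm; 0.08 to 0.22 kg; origin at the centre of its underside, z up. It stands on the bench beside the corner of isolator_2, in the swing of its lever.
- spill_tray: fixed shallow aluminium tray, 100 mm (its x) by 160 mm (its y), walls 3 mm thick and 14 mm high, floor 3 mm thick; origin at the centre of its underside, z up. Its -y half holds the big bottle.
- free_place (a point): centre of the free half of the tray, on its floor: in the tray's frame at +38 mm in y.
- medium_bottle: bystander: bottle 60 mm in diameter and 125 mm high, standing in the other half of the tray; origin at the centre of its underside.
- dish: bystander: round petri dish, 62 mm in diameter, 15 mm high, on the bench among the isolators; origin at the centre of its underside.
- coverslips: bystander: small carton 42 x 62 x 24 mm (x, y, height), on the bench; origin at the centre of its underside.
- counter: bystander: round chromed hand counter, about 46 mm across and 26 mm high; origin under its centre.
- slides: bystander: carton 32 x 82 x 34 mm (x, y, height), on the bench; origin at the centre of its underside.
There are look-alikes about, which are no part of the job. Leave any red look-alike of the isolator_1 alone.

How it is judged:
On the way, in this order (a step that is already met when the one before it is completed fails the run):
1. the isolator that was on is fully off, the other one still off (value of joint isolator_1_lever below 0.1 rad and value of joint isolator_2_lever below 0.2 rad), for 0.2 s.
2. then the other isolator is fully on (value of joint isolator_2_lever above 1.47 rad and value of joint isolator_1_lever below 0.1 rad), for 0.2 s.
At the end, for the whole second after the job is handed in: isolator_1's lever within 0.1 rad of off, isolator_2's within 0.1 rad of on, and the amber bottle at rest and upright (within 0.08 rad) on the floor of the tray's free (+y) half, all released (all of step 2 and x of amber_bottle in the frame of spill_tray between -0.03 and 0.03 m and y of amber_bottle in the frame of spill_tray between 0 and 0.06 m and height (world z) of amber_bottle below 0.007 m and angle between amber_bottle's own z axis and vertical below 0.08 rad and linear speed of amber_bottle below 0.02 m/s); the robot touches nothing.
It fails at once if the second isolator is turned while the first is still on (value of joint isolator_2_lever above 0.5 rad and value of joint isolator_1_lever above 0.2 rad).
It fails at once if the amber bottle is pushed by the second isolator or its handle (over 3 N) (contact force between isolator_2 and amber_bottle above 3 N).
It fails at once if the amber bottle is tipped by more than 0.5 rad (angle between amber_bottle's own z axis and vertical above 0.5 rad).
It fails at once if a bystander is shifted by more than 25 mm (distance of any of medium_bottle, dish, coverslips, counter, slides from where it was at the start of the episode above 0.025 m).
It also fails if it takes over 66 s, if anything falls off the work surface, if the arm or the gripper's body presses on something with over 40 N, if the wrist force passes 120 N, or if a joint passes its speed limit or range.

## Robot

A 7-joint arm with a two-finger parallel gripper is mounted at the origin on a cart in front of the work surface, level with it; the furniture and walls round the work are solid. World frame = base frame: x ahead of the robot, y to its left, z up, the work surface at z = 0. Lengths are in m, angles in rad, forces in N, time in s.
With the tool pointing down it reaches from about 0.4 to 0.85 m from the base axis. Payload 6.9 kg.
Tool frame: the origin (TCP) lies midway between the tips of the shut fingers; the grasp point (between the pads) lies behind it (ctrl.pinch_z is the z of the grasp point in the tool frame, in m); z points along the fingers, y is the direction in which the jaws open and shut (so a half turn about z gives the same grasp; the last joint's range is limited). The gripper opens to 85 mm and grips with 20 to 120 N. Pads are 22 mm wide; open, the fingers measure 114 mm over their backs; the gripper's body (76 mm by 85 mm) begins 54 mm behind the grasp point. The pads swing forward as they close: fully open they stand 13 mm farther back than shut.
Start: joints at [-1.218, 0.507, -0.238, 1.5, 0.126, 1.149, -0.155], TCP at [0.153, 0.606, 0.231] pointing down, gripper open.
Joint ranges: [-3.08, 3.08], [-0.24, 2.05], [-1.43, 1.35], [0, 2.5], [-1.52, 4.66], [0.17, 1.96], [-2.89, 2.89]. Speed limits (rad/s): [2.39, 2.39, 3.14, 3.14, 3.14, 3.14, 3.14].

## Interface

Orientations are given as a unit quaternion [w, x, y, z].
In Python, from station import ctrl, get_state, vision, ticket, models gives the robot as it stands. Calls block until the motion is done:
- ctrl.movep(position, orientation): joint-space move of the TCP to a pose.
- ctrl.movel(position, frame=None, max_speed=0.15): straight line of the TCP; frame=None keeps the orientation; max_speed is the mean speed in m/s.
- ctrl.set_joints(angles): joint-space move.
- ctrl.ungrasp() and ctrl.close_gripper(force=None): open the fingers fully, or close them until they stop; force is the grip in N (None keeps the last).
- ctrl.pause(seconds).
- ctrl.ik(position, orientation): joint angles nearest the present ones, or None.
- get_state(): the state.
- vision.grab_frame(name): name is "scene" or "side" or "wrist"; returns (picture, depth): 400x640x3 uint8, blue, green, red; 400x640 float32, m along the optical axis (not along the pixel's ray), 0 where there is no reading.
- vision.camera_info(name): a dict with "mtx" (3x3 intrinsics, pixels), "R" (3x3) and "t" (3): a world point X has camera coordinates R X + t; the wrist camera has in their place "hand_eye" (4x4, takes a point from camera to tool coordinates, whose origin is the TCP and whose axes are the flange's). Camera axes: x right, y down, z forward; pixel columns grow to the right and rows downward; lengths in m; the calibration is good to about 2 mm. The wrist camera is an equidistant fisheye: a pixel r from the principal point sees the ray r / f radians off the axis. A picture is of the moment at which its call begins: read the wrist's pose just before it. camera_info takes no time and is no camera call.
A pose or a line that the arm cannot do raises ctrl.Unreachable and nothing moves.
- ticket.close_job(): hands the job in, once; it reports no verdict.
Trained networks look in the newest picture that a camera, given by its name, has taken for a name from the list of things; names that differ only in an ending like _2 or _b are one class to them, and where a whole thing is asked for, a point or a joint stands for the part that bears it (a point fixed in the world has none). Each returns a list of dicts, best first, with "p" (0 to 1); they miss things now and then, are a little off and sometimes report something else, mostly with a low value. They report only what shows in the picture. A call takes as long as a camera call. They do not tell look-alikes from the thing itself.
- models.recognise(camera, target): "point" ([column, row] in pixels, amid what is visible of it).
- models.masks_of(camera, target): "mask" (400x640 bool, what is visible of it) and "point" ([column, row] in pixels, amid what is visible of it).
The state is a dict: "time": time; "qpos": joint angles; "qd": joint speeds; "tau": joint torques, N m; "tcp_pos": TCP position; "eef_rot": TCP orientation; "contact_force": force on the tool from outside, world axes, zero at the start; "wrist_torque": the same for the moment, N m; "width": finger opening in m.
Only numpy, scipy, OpenCV 4.12 (cv2) and the standard library are available. Lean on these libraries where they do the work, as an engineer would, in place of code of your own. Each camera call takes 0.05 s, during which the arm holds its last target. There are 200 camera calls.

## Working session

There is one attempt and no reset: what is moved stays moved. The work goes in short steps, each a Python script; the robot and the scene stay as the last script left them, time stands still between calls to the robot, and variables do not carry over. Pictures are saved under pics/ and viewed, about 8 in all and at most 12, crops included, and the job is handed in when it is done.

```bash
ls; mkdir -p pics; python3 - <<'E'
from station import ctrl,get_state,vision
import cv2,numpy as np
for n in("scene","side"):
    im,d=vision.grab_frame(n); cv2.imwrite(f"pics/{n}0.png",im); np.savez(f"{n}0.npz",im=im,d=d)
    c=vision.camera_info(n); print(n,c["mtx"].tolist(),(-c["R"].T@c["t"]).tolist())
s=get_state();print(s["time"],s["tcp_pos"],s["eef_rot"],s["width"],ctrl.pinch_z)
E
```

```text
pics
scene [[386.1215095613214, 0.0, 327.0924073565294], [0.0, 386.1215095613214, 196.41261939239718], [0.0, 0.0, 1.0]] [0.4933155909425822, 0.8287055966309116, 1.0153916098129427]
side [[457.423816981037, 0.0, 326.526991881609], [0.0, 457.423816981037, 197.24998812883697], [0.0, 0.0, 1.0]] [0.524318654762785, 0.9405033137360099, 1.1507262596212045]
0.1 [0.15325045 0.60545021 0.23049464] [-7.52512623e-05  1.23562335e-01  9.92336468e-01 -8.23250518e-04] 0.08518359605661452 -0.0187
```

View pics/scene0.png

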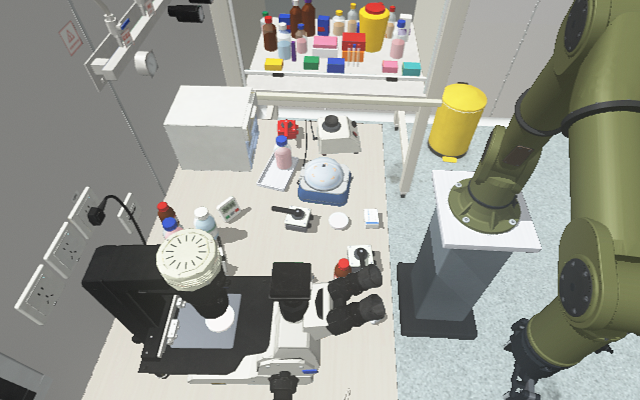

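View pics/side0.png

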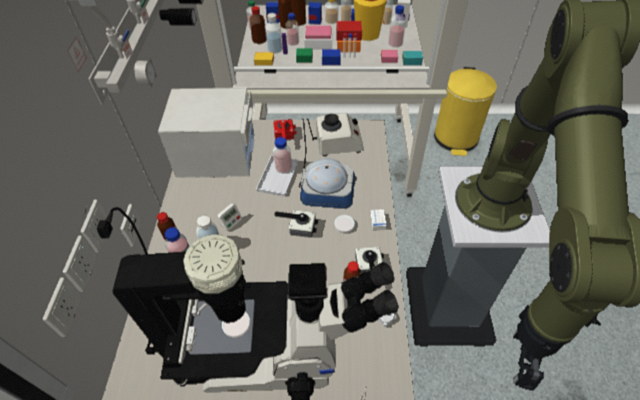

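The scene picture shows isolators at about (297,217) and (361,258), with a red-capped bottle at (343,268) next to the second one. The tray with the big bottle is at (278,165), the dish at (339,221), and a red look-alike at (287,128). I'll crop closer and back-project to check which is which.

```bash
cat > h.py <<'E'
from station import ctrl,get_state,vision,models
import cv2,numpy as np
def cloud(n,d):
    c=vision.camera_info(n);K=c["mtx"];v,u=np.mgrid[:400,:640]
    P=np.stack([(u-K[0,2])/K[0,0]*d,(v-K[1,2])/K[1,1]*d,d],-1)
    return (P-c["t"])@c["R"]
def proj(n,X):
    c=vision.camera_info(n);p=(np.array(X)@c["R"].T+c["t"])@np.array(c["mtx"]).T
    return p[...,:2]/p[...,2:]
E
python3 - <<'E'
from h import *
ims=[]
for n,(u,v) in(("scene",(265,195)),("side",(270,195))):
    z=np.load(f"{n}0.npz"); im=z["im"];ims.append(cv2.resize(im[v:v+100,u:u+132],None,fx=6,fy=6,interpolation=cv2.INTER_CUBIC)[:,:])
    im2=im[105:200,240:372]
    P=cloud(n,z["d"]);np.save(n+"P.npy",P)
    for t in["isolator_1","isolator_1_lever","amber_bottle","spill_tray","medium_bottle","dish","coverslips","counter","slides"]:
        for o in models.masks_of(n,t):
            if o["p"]<.2: continue
            m=o["mask"];q=P[m&(z["d"]>0)]
            print(n,t,round(float(o["p"]),2),np.round(o["point"]),m.sum(),np.median(q,0).round(3),np.percentile(q,3,axis=0).round(3),np.percentile(q,97,axis=0).round(3))
cv2.imwrite("pics/c1.png",ims[0]);cv2.imwrite("pics/c2.png",ims[1])
E
```

```text
scene isolator_1 0.76 [287. 127.] 327 [ 0.686 -0.296  0.041] [ 0.659 -0.346  0.007] [ 0.726 -0.246  0.063]
scene isolator_1 0.56 [360. 256.] 543 [0.418 0.249 0.042] [0.382 0.21  0.02 ] [0.449 0.283 0.063]
scene isolator_1_lever 0.61 [295. 209.] 171 [0.619 0.11  0.059] [0.595 0.099 0.047] [0.683 0.126 0.064]
scene isolator_1_lever 0.45 [286. 127.] 136 [ 0.691 -0.299  0.058] [ 0.678 -0.331  0.027] [ 0.713 -0.236  0.065]
scene amber_bottle 0.73 [341. 268.] 246 [0.467 0.313 0.076] [0.447 0.294 0.048] [0.487 0.325 0.102]
scene amber_bottle 0.41 [282. 152.] 498 [ 0.684 -0.128  0.078] [ 0.66  -0.162  0.009] [ 0.711 -0.115  0.128]
scene spill_tray 0.64 [368. 216.] 251 [0.379 0.094 0.023] [0.358 0.059 0.007] [0.399 0.118 0.027]
scene spill_tray 0.6 [276. 179.] 737 [ 0.712 -0.083  0.003] [ 0.65  -0.169 -0.001] [ 0.761 -0.023  0.014]
scene medium_bottle 0.85 [282. 151.] 513 [ 0.685 -0.127  0.078] [ 0.66  -0.156  0.009] [ 0.713 -0.115  0.128]
scene dish 0.79 [337. 218.] 303 [0.484 0.103 0.014] [ 0.456  0.07  -0.001] [0.513 0.13  0.018]
scene coverslips 0.63 [370. 217.] 264 [0.379 0.094 0.023] [0
[... 667 characters left out ...]
ttle 0.38 [277. 180.] 898 [ 0.713 -0.088  0.004] [ 0.651 -0.175 -0.002] [ 0.761 -0.024  0.015]
side spill_tray 0.77 [273. 181.] 865 [ 0.716 -0.087  0.004] [ 0.651 -0.175 -0.001] [ 0.763 -0.024  0.016]
side medium_bottle 0.83 [282. 158.] 573 [ 0.688 -0.127  0.075] [ 0.663 -0.2    0.003] [ 0.718 -0.115  0.13 ]
side medium_bottle 0.63 [274. 181.] 931 [ 0.718 -0.086  0.004] [ 0.651 -0.176 -0.002] [ 0.766 -0.023  0.016]
side dish 0.83 [341. 222.] 302 [0.485 0.104 0.015] [0.457 0.073 0.006] [0.513 0.129 0.02 ]
side coverslips 0.83 [376. 222.] 303 [0.382 0.093 0.023] [0.36  0.058 0.   ] [0.403 0.118 0.028]
side counter 0.46 [387. 320.] 140 [0.377 0.418 0.019] [0.358 0.406 0.003] [0.395 0.432 0.026]
```

View pics/c1.png

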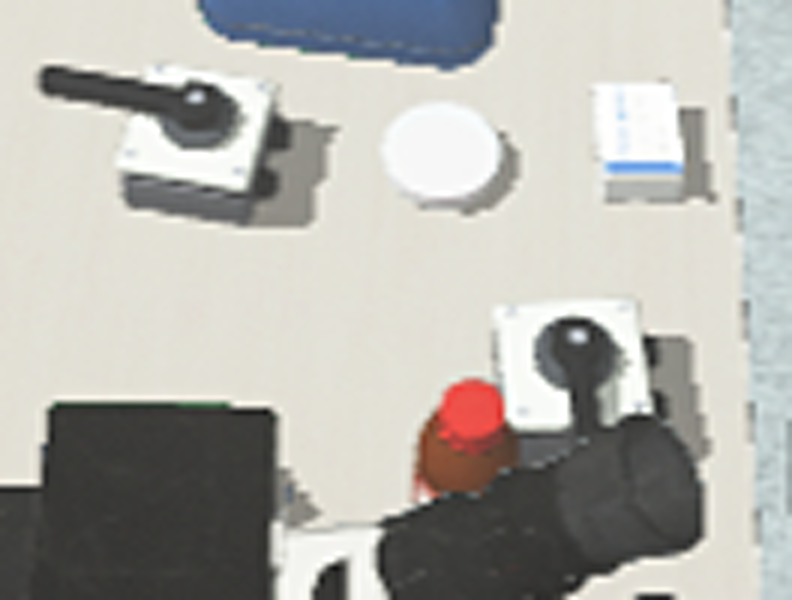

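The crop shows three isolator look-alikes:
- **(297,217):** lever points away from the glands along +x, so it is on. This is isolator_1.
- **(361,256):** lever lies across the gland line along +y, so it is off. This is isolator_2, with the amber bottle (red cap) at its corner.
- **(287,128):** the red one, to be left alone.

Next I'll build a height map to measure the poses and the overhanging eyepieces.

```bash
python3 - <<'E'
from h import *
H=np.zeros((400,350),np.float32);C=np.zeros((400,350,3),np.uint8)
# rows: y from -0.25..0.55 (2mm), cols: x 0.3..1.0
A=[];
for n in("scene","side"):
    P=np.load(n+"P.npy").reshape(-1,3);im=np.load(n+"0.npz")["im"].reshape(-1,3)
    A.append(np.c_[P,im])
A=np.vstack(A);np.save("A.npy",A)
i=((A[:,0]-.3)/.002).astype(int);j=((A[:,1]+.25)/.002).astype(int)
ok=(i>=0)&(i<350)&(j>=0)&(j<400)&(A[:,2]>-.05)&(A[:,2]<.6)
o=np.argsort(A[:,2]);o=o[ok[o]]
H[j[o],i[o]]=A[o,2];C[j[o],i[o]]=A[o,3:]
G=cv2.applyColorMap(np.clip(H/.3*255,0,255).astype(np.uint8),cv2.COLORMAP_JET);G[H==0]=0
cv2.imwrite("pics/top.png",np.hstack([C,G]))
# lids: white points z .036-.048
g=A[:,3:].min(1)
for nm,c in(("iso1",(.612,.119)),("iso2",(.418,.246))):
    near=np.hypot(A[:,0]-c[0],A[:,1]-c[1])<.065
    m=near&(A[:,2]>.037)&(A[:,2]<.047)&(g>150)
    r=cv2.minAreaRect(A[m,:2].astype(np.float32)*1000);print(nm,m.sum(),r,A[m,2].mean())
    near=np.hypot(A[:,0]-c[0],A[:,1]-c[1])<.1
    m=near&(A[:,2]>.055)&(A[:,2]<.068)&(g<110)&(A[:,3:].max(1)<110)
    q=A[m,:2];print("lever",m.sum(),q.min(0),q.max(0),np.median(A[m,2]), cv2.fitLine(q.astype(np.float32),cv2.DIST_HUBER,0,.01,.01).ravel())
# bottle cap red top
m=(A[:,5]>150)&(A[:,4]<90)&(A[:,3]<90)&(np.hypot(A[:,0]-.467,A[:,1]-.313)<.05)&(A[:,2]>.094)
print("cap",m.sum(),A[m,:3].min(0),A[m,:3].max(0),cv2.minEnclosingCircle(A[m,:2].astype(np.float32)))
# tray: thin rims
m=(A[:,0]>.62)&(A[:,0]<.8)&(A[:,1]>-.22)&(A[:,1]<.0)&(A[:,2]>.009)&(A[:,2]<.017)
print("rim",m.sum(),cv2.minAreaRect(A[m,:2].astype(np.float32)*1000))
# obstacle above z>.1 in x<.6,y .2-.5
for y in np.arange(.2,.5,.03):
  for z0,z1 in((.1,.2),(.2,.3),(.3,.45)):
    m=(A[:,1]>y)&(A[:,1]<y+.03)&(A[:,2]>z0)&(A[:,2]<z1)&(A[:,0]>.3)&(A[:,0]<.75)
    if m.sum()>3: print("obs y",round(y,2),(z0,z1),m.sum(),A[m,0].min().round(3),A[m,0].max().round(3),A[m,2].min().round(3),A[m,2].max().round(3))
E
```

```text
iso1 492 ((612.2921752929688, 109.65862274169922), (72.63080596923828, 70.90615844726562), 80.18187713623047) 0.04171292096210302
lever 306 [0.56565711 0.02214037] [0.69706664 0.12569784] 0.06057284976464018 [ 0.9921928  -0.12471332  0.66065085  0.10400914]
iso2 547 ((416.4993896484375, 241.33547973632812), (70.63536071777344, 73.75798797607422), 4.66259241104126) 0.041715360069534316
lever 250 [0.40360222 0.22557273] [0.48943021 0.32680489] 0.06079910400126183 [0.5321949  0.8466219  0.42397493 0.2655372 ]
cap 157 [0.45359864 0.28998315 0.09528424] [0.47945831 0.31856232 0.10470412] ((0.46652528643608093, 0.3034859895706177), 0.015492808073759079)
rim 344 ((685.67919921875, -99.72489929199219), (165.4452667236328, 145.40760803222656), 76.3829574584961)
obs y 0.29 (0.1, 0.2) 65 0.453 0.479 0.1 0.105
obs y 0.38 (0.1, 0.2) 442 0.629 0.75 0.172 0.182
obs y 0.41 (0.1, 0.2) 970 0.627 0.747 0.172 0.182
obs y 0.41 (0.3, 0.45) 5 0.406 0.415 0.33 0.339
obs y 0.44 (0.1, 0.2) 1088 0.613 0.737 0.171 0.197
obs y 0.44 (0.2, 0.3) 466 0.469 0.61 0.205 0.3
obs y 0.44 (0.3, 0.45) 918 0.395 0.605 0.3 0.381
obs y 0.47 (0.1, 0.2) 1207 0.611 0.726 0.172 0.198
obs y 0.47 (0.2, 0.3) 1243 0.43 0.706 0.2 0.3
obs y 0.47 (0.3, 0.45) 1896 0.395 0.702 0.3 0.449
```

View pics/top.png

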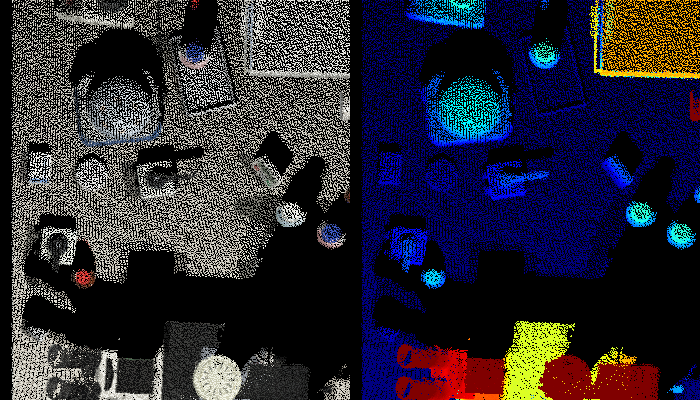

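The height map shows the lids at 41.7 mm and the cap top at 0.10 m, as expected, and the free tray half is on the +y side. The microscope parts start at y>0.41. Now I'll refine the yaws and the tray, and check them by overlay.

```bash
cat > fit.py <<'E'
from h import *
from scipy.optimize import minimize
A=np.load("A.npy");g=A[:,3:].min(1);mx=A[:,3:].max(1)
def R(a):return np.array([[np.cos(a),-np.sin(a)],[np.sin(a),np.cos(a)]])
res={}
for nm,c,d,h in(("iso1",(.612,.1097),0,35),("iso2",(.4165,.2413),np.pi/2,35)):
    q=A[:,:2]-c
    m=(np.hypot(*q.T)<.06)&(A[:,2]>.038)&(A[:,2]<.046)&(g>150);w=A[m,:2]
    def f(p):
        e=np.abs((w-p[:2])@R(p[2]));return np.clip(e-.035,0,.006).sum()*3+np.clip(.035-np.abs((E0-p[:2])@R(p[2])).max(1),-.0,.01).sum()*.02
    # dense boundary via min rect on trimmed hull; scan yaw for tightest 1-99% box
    best=min(((np.ptp(np.percentile(w@R(a),[.5,99.5],axis=0),axis=0).sum(),a) for a in np.radians(np.arange(-25,25,.5))))
    a=best[1];b=np.percentile(w@R(a),[.5,99.5],axis=0);ctr=R(a)@b.mean(0)
    u=np.array([np.cos(a+d),np.sin(a+d)]);v=np.array([-u[1],u[0]])
    m=(A[:,2]>.055)&(A[:,2]<.067)&(mx<110);q=A[m,:2]-ctr;s=q@u;t=q@v
    k=(s>.02)&(s<.09)&(abs(t)<.02);co=np.polyfit(s[k],t[k],1)
    k0=np.hypot(*q.T)<.017
    print(nm,ctr.round(4),"yaw",np.degrees(a),"size",np.ptp(b,axis=0).round(4),"lever",k.sum(),"yawcorr",np.degrees(np.arctan(co[0])).round(1),"off",co[1].round(4),"smax",s[k].max().round(3),"hub",(q[k0].mean(0)+ctr).round(4))
w=[]
for n in("scene","side"):
    vision.grab_frame(n)
    o=[o for o in models.masks_of(n,"spill_tray") if o["point"][0]<320][0]
    P=np.load(n+"P.npy");m=o["mask"]&(P[...,2]>-.002)&(P[...,2]<.02);w.append(P[m][:,:2])
w=np.vstack(w)
best=min(((np.ptp(np.percentile(w@R(a),[1,99],axis=0),axis=0).sum(),a) for a in np.radians(np.arange(-30,30,.5))))
a=best[1];b=np.percentile(w@R(a),[1,99],axis=0);print("tray",(R(a)@b.mean(0)).round(4),np.degrees(a),np.ptp(b,axis=0).round(4))
m=(A[:,2]>.118)&(A[:,2]<.135)&(np.hypot(A[:,0]-.68,A[:,1]+.14)<.05);print("medcap",A[m,:3].mean(0))
E
python3 fit.py
```

```text
iso1 [0.6127 0.1099] yaw -9.5 size [0.069  0.0701] lever 173 yawcorr 0.9 off 0.0012 smax 0.085 hub [0.6138 0.1115]
iso2 [0.4161 0.2412] yaw 8.0 size [0.0694 0.0695] lever 83 yawcorr -5.5 off 0.0018 smax 0.053 hub [0.4164 0.2428]
tray [ 0.7048 -0.1045] -13.0 [0.1012 0.1593]
medcap [ 0.68958222 -0.14239316  0.12619766]
```

Fits: iso1 yaw is about -9° and its lever ends at 85 mm, as specified. The tray measures 101x159 mm at yaw -13°, and the medium bottle sits at local y=-40 mm, which is consistent. iso2's yaw is less certain (3 to 8°), so I'll check it from the wrist later. Next I'll retract clear of the microscope and go to isolator_1.

```bash
python3 - <<'E'
from h import *
ctrl.close_gripper()
ctrl.movel([.2,.45,.36],down(76),max_speed=.25);st("a")
ctrl.movep([.37,.22,.36],down(90));s=st("b")
im,d=vision.grab_frame("wrist");cv2.imwrite("pics/w1.png",im);np.savez("w1.npz",im=im,d=d,p=s["tcp_pos"],q=s["eef_rot"])
c=vision.camera_info("wrist");print(c)
ax=np.array([.6127,.1105]);p=ax+.066*u(-9)-.04*u(81)
ctrl.movep([*p,.2],down(81));st("c")
ctrl.movel([*p,.05],max_speed=.15);st("d")
E
```

```text
a 2.95 [0.1993 0.4505 0.3591] F [-0.3 -0.3  0.4] w -0.0002 q7 0.07
b 4.05 [0.3695 0.2215 0.3595] F [-0.3  0.   1.1] w 0.0002 q7 0.97
{'mtx': array([[309.70691629,   0.        , 316.67203474],
       [  0.        , 309.70691629, 197.96469731],
       [  0.        ,   0.        ,   1.        ]]), 'hand_eye': array([[-1.00283952e-03, -9.47941370e-01, -3.18443328e-01,
         8.18147938e-02],
       [ 9.99999476e-01, -1.01643579e-03, -1.23467659e-04,
         1.93839947e-04],
       [-2.06637094e-04, -3.18443285e-01,  9.47941893e-01,
        -1.42082838e-01],
       [ 0.00000000e+00,  0.00000000e+00,  0.00000000e+00,
         1.00000000e+00]])}
c 5.51 [0.6714 0.0625 0.2012] F [-0.1  0.6  0.1] w 0.0001 q7 1.38
d 6.66 [0.6723 0.0608 0.0511] F [ 0.3 -0.2  0.8] w -0.0003 q7 1.4
```

View pics/w1.png

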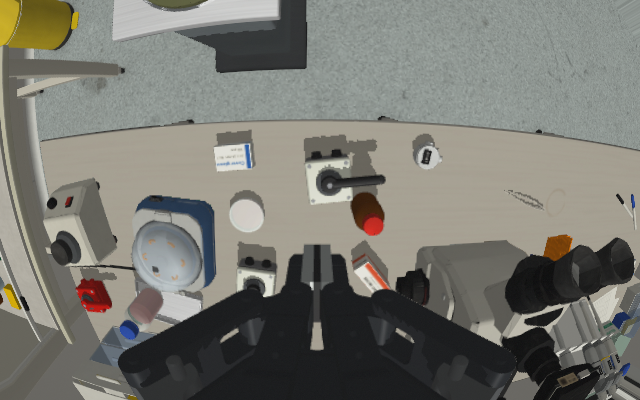

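The wrist view shows isolator_2 at (330,180) with its lever to the right (+y), the bottle at (370,213), the slides carton at (370,272) and the counter at (428,152). I'll back-project these, then push lever 1.

```bash
cat >> h.py <<'E'
def wcloud(d,p,q):
    c=vision.camera_info("wrist");K=c["mtx"];v,uu=np.mgrid[:400,:640]
    x=(uu-K[0,2])/K[0,0];y=(v-K[1,2])/K[1,1];r=np.hypot(x,y)+1e-9
    P=np.stack([np.tan(r)*x/r*d,np.tan(r)*y/r*d,d],-1)
    P=P@c["hand_eye"][:3,:3].T+c["hand_eye"][:3,3]
    return P@Ro.from_quat(np.array(q)[[1,2,3,0]]).as_matrix().T+p
E
cat > w.py <<'E'
from h import *
import sys
z=np.load(sys.argv[1]);im=z["im"];P=wcloud(z["d"],z["p"],z["q"]);ok=z["d"]>0
g=im.min(2);mx=im.max(2)
def R(a):return np.array([[np.cos(a),-np.sin(a)],[np.sin(a),np.cos(a)]])
X=P[...,0];Y=P[...,1];Z=P[...,2]
m=ok&(g>140)&(np.hypot(X-.416,Y-.243)<.06)&(abs(Z-.042)<.006);w=P[m][:,:2]
a=min((np.ptp(np.percentile(w@R(a),[.5,99.5],axis=0),axis=0).sum(),a) for a in np.radians(np.arange(-20,20,.5)))[1]
b=np.percentile(w@R(a),[.5,99.5],axis=0);c=R(a)@b.mean(0);print("iso2",m.sum(),c.round(4),np.degrees(a),np.ptp(b,axis=0))
m=ok&(mx<110)&(abs(Z-.06)<.007)&(np.hypot(X-.416,Y-.243)<.1)
k=m&(Y>c[1]+.02)&(abs(X-c[0])<.03);q=P[k]
if k.sum()>20: co=np.polyfit(q[:,1],q[:,0],1);print("lever2 heading",90-np.degrees(np.arctan(co[0])),"x at axis",np.polyval(co,c[1]),"end",q[:,1].max(),k.sum())
m=ok&(im[...,2]>140)&(im[...,1]<80)&(im[...,0]<80)&(np.hypot(X-.467,Y-.304)<.05)&(Z>.092);q=P[m];print("cap",m.sum(),cv2.minEnclosingCircle(q[:,:2].astype(np.float32)),q[:,2].max())
for n,box in(("slides",(350,250,395,295)),("counter",(412,135,442,168))):
    x0,y0,x1,y1=box;q=P[y0:y1,x0:x1][ok[y0:y1,x0:x1]];q=q[q[:,2]>.015];print(n,q.min(0).round(3),q.max(0).round(3))
E
python3 w.py w1.npz
python3 - <<'E'
from h import *
ax=np.array([.6127,.1105]);off=.021
for a in(-9,6,21,36,51,66,76,81):
    p=ax+.066*u(a)-off*u(a+90)
    ctrl.movel([*p,.05],down(a+90),max_speed=.1);s=st(a)
    if np.linalg.norm(s["contact_force"])>15:break
E
```

```text
iso2 1015 [0.416  0.2403] 6.5 [0.0672667  0.06827149]
lever2 heading 86.39274206881798 x at axis 0.40997284413292234 end 0.3243227194372792 445
cap 271 ((0.4653336703777313, 0.3028510808944702), 0.014433861710131168) 0.10153936871674707
slides [0.355 0.234 0.015] [0.629 0.361 0.411]
counter [0.353 0.384 0.015] [0.395 0.431 0.027]
-9 7.0 [0.6755 0.0805 0.0508] F [ 0.7 -1.8  2.3] w -0.0001 q7 1.38
6 7.41 [0.6805 0.096  0.05  ] F [ 0.4 -1.9  0.5] w 0.0004 q7 1.55
21 7.82 [0.6816 0.1142 0.0498] F [ 0.6 -1.1  0.1] w 0.0003 q7 1.73
36 8.22 [0.6781 0.1321 0.0498] F [ 0.2 -0.5 -0.3] w -0.0 q7 1.91
51 8.63 [0.6706 0.1479 0.0499] F [ 0.4 -0.2  0.1] w 0.0001 q7 2.1
66 9.04 [0.6591 0.1614 0.05  ] F [-0.4 -1.3 -0.2] w 0.0 q7 2.28
76 9.37 [0.6495 0.1688 0.05  ] F [-0.4 -0.7  0.6] w 0.0001 q7 2.4
81 9.62 [0.6441 0.172  0.05  ] F [ 0.5 -1.  -0.2] w -0.0003 q7 2.46
```

```bash
python3 - <<'E'
from h import *
ctrl.movel([.68,.16,.05],max_speed=.15);ctrl.movel([.68,.16,.25],max_speed=.25);st()
ctrl.movep([.40,.12,.36],down(90));s=st()
im,d=vision.grab_frame("wrist");np.savez("w2.npz",im=im,d=d,p=s["tcp_pos"],q=s["eef_rot"])
im2,_=vision.grab_frame("scene")
a=cv2.resize(im[110:310,220:470],None,fx=2,fy=2);b=cv2.resize(im2[190:290,260:400],None,fx=4,fy=4)[:, :300]
cv2.imwrite("pics/w2.png",np.hstack([a,b]))
E
python3 w.py w2.npz
```

```text
10.97 [0.6791 0.16   0.2486] F [ 0.7 -0.3 -0.1] w 0.0001 q7 2.57
 12.2 [0.4005 0.1202 0.3594] F [ 0.7 -0.2 -0.8] w 0.0 q7 1.21
iso2 978 [0.4161 0.2398] 5.5 [0.06702333 0.06637454]
lever2 heading 88.44843323866158 x at axis 0.41177231992830593 end 0.3227446031499275 397
cap 246 ((0.4652876555919647, 0.30261650681495667), 0.014501967467367649) 0.10169009313796906
slides [0.386 0.133 0.051] [0.627 0.192 0.411]
counter [0.379 0.263 0.038] [0.418 0.312 0.063]
```

View pics/w2.png

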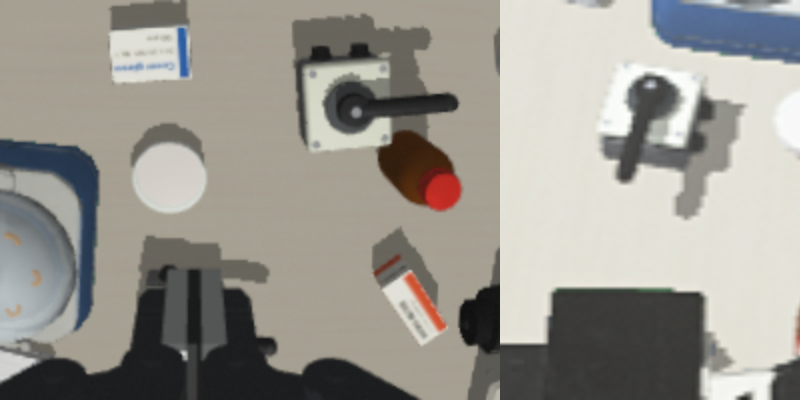

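The picture shows isolator_1's lever now along +y, parallel to the box edge and across the glands, so it is off. The bottle is at (0.4658,0.303), and the slides carton is well away from it. Before lifting the bottle I'll measure lever 1's angle numerically from the scene depth.

```bash
python3 - <<'E'
from h import *
im,d=vision.grab_frame("scene");P=cloud("scene",d);c=np.array([.6127,.1105])
q=P[...,:2]-c;m=(im.max(2)<110)&(abs(P[...,2]-.06)<.006)&(q[...,1]>.02)&(q[...,1]<.1)&(abs(q[...,0])<.04)
r=P[m];co=np.polyfit(r[:,1],r[:,0],1);print("lever1 heading",90-np.degrees(np.arctan(co[0])),m.sum(),r[:,1].max())
b=[.4658,.3030]
ctrl.ungrasp()
ctrl.movep([*b,.20],down(100));st("above")
ctrl.movel([*b,.042],max_speed=.12);st("at")
ctrl.close_gripper(force=35);st("closed")
ctrl.movel([b[0],b[1],.06],max_speed=.05);st("lift")
E
```

```text
lever1 heading 81.96845304953354 80 0.1933140805514582
above 14.12 [0.4665 0.3019 0.2009] F [-0.  -0.5  0.1] w 0.0851 q7 1.02
at 15.59 [0.4662 0.3032 0.0427] F [-0.1 -0.6  0.5] w 0.0857 q7 0.96
closed 16.04 [0.466  0.3031 0.0425] F [-2.  -0.6  5. ] w 0.0458 q7 0.96
lift 16.55 [0.4659 0.303  0.0602] F [ 0.1 -0.2 -2. ] w 0.0458 q7 0.97
```

Lever 1 reads 82° heading against the 81° expected, so it is off. The bottle is held (width 45.8 mm, about 2 N of weight). Now the carry to the tray.

```bash
python3 - <<'E'
from h import *
f=[.7133,-.0675]
ctrl.movel([.466,.303,.21],max_speed=.15);st("up")
ctrl.movel([.58,.12,.22],down(45),max_speed=.18);st("mid")
ctrl.movel([*f,.2],down(-13),max_speed=.15);st("over")
ctrl.movel([*f,.06],max_speed=.12);st("low")
z=.06
while z>.042:
    z-=.003;ctrl.movel([*f,z],max_speed=.03);s=st("dn")
    if s["contact_force"][2]>2:break
s=get_state();im,d=vision.grab_frame("side");cv2.imwrite("pics/pl.png",cv2.resize(im[110:230,230:390],None,fx=4,fy=4))
E
```

```text
up 17.7 [0.4655 0.3026 0.2091] F [ 0.2  0.8 -2.2] w 0.0455 q7 1.02
mid 19.05 [0.5794 0.1213 0.2199] F [-0.2  1.3 -3.1] w 0.0454 q7 0.58
over 20.74 [ 0.7132 -0.0666  0.2002] F [ 0.4 -0.2 -2.5] w 0.0458 q7 0.01
low 22.06 [ 0.7139 -0.0677  0.061 ] F [-1.1 -0.4 -1.5] w 0.0458 q7 0.05
dn 22.31 [ 0.7133 -0.0675  0.0572] F [ 1.1 -0.1 -1.2] w 0.0458 q7 0.05
dn 22.56 [ 0.7131 -0.0675  0.0537] F [-0.7  0.6 -3. ] w 0.0454 q7 0.05
dn 22.81 [ 0.7131 -0.0675  0.0507] F [ 0.1  0.2 -2.8] w 0.0454 q7 0.05
dn 23.06 [ 0.7131 -0.0674  0.0477] F [ 0.1 -0.9 -1.7] w 0.0459 q7 0.05
dn 23.31 [ 0.7138 -0.0677  0.0457] F [-0.7  0.2  3. ] w 0.0453 q7 0.05
```

View pics/pl.png

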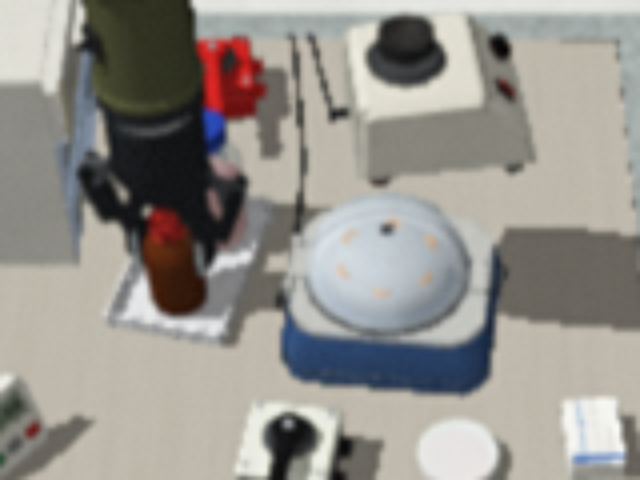

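The picture shows the bottle (≈(170,270) in the crop) upright on the floor of the free half, with contact at the expected height. I'll release it, retreat, check the bottle, and move on to lever 2.

```bash
python3 - <<'E'
from h import *
f=[.7133,-.0675]
ctrl.ungrasp();st("rel")
ctrl.movel([*f,.2],max_speed=.12);ctrl.close_gripper()
ctrl.movep([.42,.12,.30],down(60));st("back")
im,d=vision.grab_frame("scene");P=cloud("scene",d);cv2.imwrite("pics/b.png",im)
m=(im[...,2]>140)&(im[...,1]<90)&(im[...,0]<90)&(np.hypot(P[...,0]-f[0],P[...,1]-f[1])<.06)&(P[...,2]>.09);print("cap",m.sum(),P[m].mean(0),P[m].max(0))
ax=np.array([.416,.241]);yaw=6
p=ax+.066*u(96)+.036*u(186)
ctrl.movep([*p,.2],down(96));st("above")
ctrl.movel([*p,.05],max_speed=.15);st("down")
for a in(96,81,66,51,36,21,11,6):
    p=ax+.066*u(a)+.018*u(a+90)
    ctrl.movel([*p,.05],down(a),max_speed=.1);s=st(a)
    if np.linalg.norm(s["contact_force"])>15:break
E
```

```text
rel 23.83 [ 0.7133 -0.0675  0.0449] F [ 0.3 -1.1  0.5] w 0.0858 q7 0.05
back 27.4 [0.4209 0.1196 0.2999] F [ 0.  -0.2 -0.1] w 0.0001 q7 0.72
cap 51 [ 0.71352833 -0.06175935  0.10054946] [ 0.72592111 -0.04956375  0.10673584]
above 28.31 [0.3745 0.3015 0.2004] F [ 0.3 -0.3  0.1] w -0.0002 q7 0.87
down 29.46 [0.3739 0.303  0.0507] F [0.  0.9 0.3] w -0.0002 q7 0.82
96 29.79 [0.3912 0.3049 0.0504] F [-2.9 -0.2  1.8] w 0.0001 q7 0.84
81 30.2 [0.4078 0.3088 0.05  ] F [-2.2 -0.5  1.8] w 0.0 q7 0.67
66 30.61 [0.4261 0.3087 0.05  ] F [-0.4 -0.   0.5] w 0.0003 q7 0.51
51 31.02 [0.4433 0.3036 0.05  ] F [-0.4 -0.7 -0.5] w 0.0001 q7 0.35
36 31.43 [0.4583 0.2945 0.0499] F [-0.2 -0.1  0.1] w 0.0 q7 0.19
21 31.83 [0.4705 0.2818 0.0499] F [ 0.2  0.2 -0. ] w -0.0001 q7 0.03
11 32.16 [0.4768 0.2717 0.0499] F [-0.4 -0.5  0.3] w 0.0001 q7 -0.08
6 32.41 [0.4794 0.2661 0.05  ] F [-0.8 -0.6  0.4] w 0.0002 q7 -0.13
```

Now I'll back off, check lever angles and everything else.

```bash
python3 - <<'E'
from h import *
ctrl.movel([.485,.30,.05],max_speed=.15);ctrl.movel([.485,.30,.2],max_speed=.2)
ctrl.movep([.40,.10,.40],down(90));s=st()
im,d=vision.grab_frame("wrist")
P=wcloud(d,s["tcp_pos"],s["eef_rot"])
def lev(P,im,c,h):
    q=P[...,:2]-c;s_=q@u(h);t=q@u(h+90)
    m=(im.max(2)<110)&(abs(P[...,2]-.06)<.006)&(s_>.018)&(s_<.1)&(abs(t)<.035)
    if m.sum()<15:return m.sum()
    co=np.polyfit(s_[m],t[m],1);return int(m.sum()),"heading",h+np.degrees(np.arctan(co[0])),"end",s_[m].max()
print("wrist iso2",lev(P,im,np.array([.416,.241]),6))
for n in("scene","side"):
    i2,d2=vision.grab_frame(n);Q=cloud(n,d2);print(n,"iso2",lev(Q,i2,np.array([.416,.241]),6),"iso1",lev(Q,i2,np.array([.6127,.1105]),81))
    for t in["amber_bottle","medium_bottle","dish","coverslips","counter","slides"]:
        o=[o for o in models.masks_of(n,t) if o["p"]>.2][:2];print(t,[np.median(Q[k["mask"]&(d2>0)],0).round(3).tolist() for k in o])
cv2.imwrite("pics/f.png",np.hstack([cv2.resize(im[110:310,220:420],None,fx=2,fy=2),cv2.resize(i2[130:280,250:400],(400,400))]))
E
```

```text
35.08 [0.4    0.1004 0.3991] F [-0.4  0.3 -0.5] w 0.0001 q7 1.28
wrist iso2 (290, 'heading', np.float64(6.861049551160493), 'end', np.float64(0.08225194592431956))
scene iso2 (109, 'heading', np.float64(6.966210885742766), 'end', np.float64(0.08299486666323697)) iso1 (84, 'heading', np.float64(80.87310583178146), 'end', np.float64(0.08269111280833831))
amber_bottle [[0.708, -0.052, 0.063]]
medium_bottle [[0.685, -0.127, 0.08], [0.615, 0.128, 0.059]]
dish [[0.484, 0.104, 0.015], [0.432, 0.249, 0.059]]
coverslips [[0.382, 0.093, 0.023]]
counter []
slides [[0.423, 0.251, 0.043]]
side iso2 (115, 'heading', np.float64(5.906645088543908), 'end', np.float64(0.0844601952792186)) iso1 (86, 'heading', np.float64(80.64641101265359), 'end', np.float64(0.08250864359933474))
amber_bottle [[0.712, -0.052, 0.066]]
medium_bottle [[0.686, -0.127, 0.082]]
dish [[0.485, 0.105, 0.015]]
coverslips [[0.382, 0.092, 0.024]]
counter [[0.375, 0.419, 0.021]]
slides []
```

View pics/f.png

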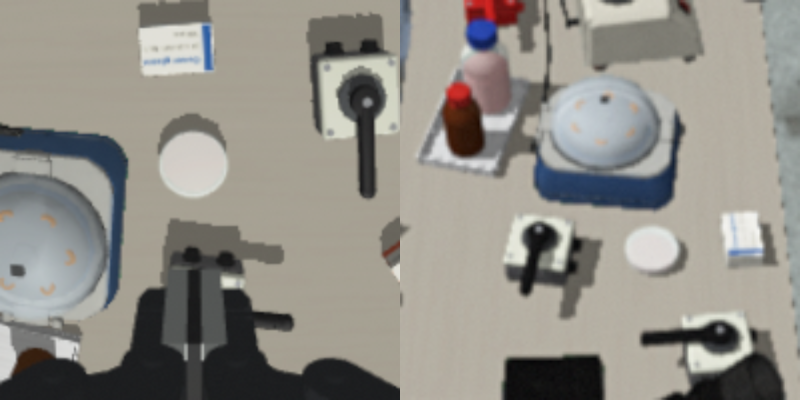

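Lever 1 reads 80.8° (off = 81°) and lever 2 reads 6 to 7° (on = 6°). The bottle is upright in the free half, and the robot is clear of everything.

```bash
python3 -c "
from station import ticket;print(ticket.close_job())"
```

```text
the job is handed in; nothing more can be done
None
```

The changeover to the standby supply is done and the job is handed in; no verdict was reported. I turned isolator_1 off, stood the amber bottle in the free half of the tray, then turned isolator_2 on. The arm finished clear of everything at about 35 s of the 66 s allowed.

**Last checks:**
- **Levers:** isolator_1 reads about 80.8° heading (off is about 81°). Isolator_2 reads 6 to 7° (on is about 6°).
- **Bottle:** it is upright on the tray floor, close to the centre of the free half; the cap measured at (0.714, -0.062).
- **Bystanders:** the dish, coverslips, medium bottle and counter were within a few mm of where they started.
- **Forces:** contact forces on the tool stayed at about 5 N or less at every reading.

**Failed or disagreed:**
- **Slides:** the network never found the slides carton properly, so I have no final position for it. I saw it in the wrist pictures, and it was well clear of the arm's path.
- **Counter:** it was found only in the side camera, not in the scene one.
- **Isolator_2 box angle:** early fits gave between 4.7° and 8°. I used 6°, which agrees with where the lever came to rest.

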